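Dispense one chamber slide and park it by the tray

TASK

Press the slide dispenser's plunger all the way down once and let it come back up, so that a single chamber slide comes out on the ledge in front. Then nudge that slide along the ledge, towards the end that is next to the slide tray, until it rests against the end stop. Push it only, never lift it, and leave the slides in the magazine and the tray, oil bottle and objective around the dispenser as they are.

Things in the scene. Friction and masses are not known exactly. Their poses are not given: they have to be found in the camera images.
- dispenser: bench-top slide dispenser, white on a dark steel base, fixed. Origin on the bench under the middle of its magazine; front looks along its -x, ledge runs along its y, z up. Base x -70 to 20, y -122 to 122 mm, 10 mm thick. Magazine: upright shaft open at the top, x -18 to 20, y -44 to 44, 66 mm high, 4 slides lying in it. Behind it the drive housing: x 18 to 77, y -45 to 45, 60 mm high, plunger on top at x 47, y 0.
- ledge (a point): point on the top of the collecting ledge (the front strip of the base, 10 mm above the bench) at x -42, y 0 mm of the dispenser, in front of the outlet. The ledge is a flat lane 48 mm wide (x -66 to -18), running 118 mm to either side; lips 5 mm high run along its front and, beside the magazine, along its back. The outlet is 14 mm high, at the foot of the magazine.
- stop_left (a point): middle of the foot of the inner face of the end stop (10 mm higher than the ledge) at the +y end of the ledge, y +118 mm of the dispenser
- stop_right (a point): the same at the -y end, y -118 mm of the dispenser
- plunger (a joint): how far the plunger is pressed down, in m: 0 up (as at the start), 0.030 fully down at its hard stop. A spring brings it back by itself; it takes about 2 N to start and 6 N at the bottom. Inside, it drives a blade that pushes the bottom slide forward (-x), 1.4 mm per mm; pressed less than about 24 mm it leaves the slide caught in the outlet. As it rises the next slide drops into place: a second press would push out a second slide.
- plunger_top (a point): centre of the flat top of the plunger's round black cap (32 mm across, 10 mm thick), 109 mm above the bench when up, 79 mm when fully down
- slide0: the bottom chamber slide of the stack, the one that will come out: a lidded 8-well plastic slide, white walls under a clear flat lid, 26 mm (its x) by 76 mm (its y) by 11 mm high, 14 g, slides easily. Origin at the centre of its underside, 10 mm above the bench in the magazine and on the ledge. After a full press its centre lies at about x -40, y 0 mm of the dispenser, long side along y, wholly out of the magazine.
- slide1: another identical chamber slide, second from below in the magazine of the dispenser (origin at the centre of its underside, 21 mm above the bench at the start; it drops 11 mm when the bottom slide has gone); it stays in the magazine
- slide2: another identical chamber slide, third from below in the magazine of the dispenser (origin at the centre of its underside, 32 mm above the bench at the start; it drops 11 mm when the bottom slide has gone); it stays in the magazine
- slide3: another identical chamber slide, the top one in the magazine of the dispenser (origin at the centre of its underside, 43 mm above the bench at the start; it drops 11 mm when the bottom slide has gone); it stays in the magazine
- tray: shallow open steel slide tray, 100 x 84 mm, 16 mm high, with two chamber slides lying in it, standing loose on the bench just beyond one end of the ledge (which end varies; at about y +190 or -190 of the dispenser). Origin at the centre of its underside. It tells to which end the slide goes and must not be moved.
- oil_bottle: small amber glass dropper bottle with black cap, 33 mm across, 81 mm high, standing loose beyond the other end of the ledge. Origin at the centre of its underside. Not to be moved.
- objective: microscope objective standing on its thread, 27 mm across, 45 mm high, loose on the bench in front of the ledge (about 110 to 140 mm in front of the dispenser's origin). Origin at the centre of its underside. Not to be moved.
Not all that is in view belongs to the job. What is shaped like the slide3 but red is not meant. Of the things that look like the tray, take the one that is nearest to the robot's base at the start.

How it is judged:
On the way, in this order (a step that is already met when the one before it is completed fails the run):
1. the plunger is pressed fully down (value of joint plunger above 0.0255 m), for 0.05 s.
2. the plunger is up again and the bottom slide lies on the ledge, clear of the magazine (value of joint plunger below 0.003 m and x of slide0 in the frame of dispenser below -0.032 m), for 0.1 s.
At the end, for the whole second after the job is handed in: the bottom slide lies flat on the ledge, lid up and at rest, at the end next to the tray with its end within about 6 mm of the end stop; the plunger is up (within 3 mm); the other three slides are in the magazine (((y of tray in the frame of dispenser above 0 m and y of slide0 in the frame of dispenser above 0.074 m) or (y of tray in the frame of dispenser below 0 m and y of slide0 in the frame of dispenser below -0.074 m)) and y of slide0 in the frame of dispenser between -0.085 and 0.085 m and x of slide0 in the frame of dispenser between -0.06 and -0.025 m and z of slide0 in the frame of dispenser below 0.013 m and angle between slide0's own z axis and vertical below 0.1 rad and linear speed of slide0 below 0.01 m/s and value of joint plunger below 0.003 m and x of each of slide1, slide2, slide3 in the frame of dispenser above -0.006 m); the robot touches nothing.
It fails at once if the dispensed slide is lifted (underside more than 10 mm above the ledge) (z of slide0 in the frame of dispenser above 0.02 m).
It fails at once if a second slide leaves the magazine (x of any of slide1, slide2, slide3 in the frame of dispenser below -0.012 m).
It fails at once if a slide of the stack is lifted (z of slide1 in the frame of dispenser above 0.031 m or z of slide2 in the frame of dispenser above 0.042 m or z of slide3 in the frame of dispenser above 0.053 m).
It fails at once if the tray, oil bottle or objective is moved more than 10 mm (distance of any of tray, oil_bottle, objective from where it was at the start of the episode above 0.01 m).
It also fails if it takes over 48 s, if anything falls off the work surface, if the arm or the gripper's body presses on something with over 40 N, if the wrist force passes 120 N, or if a joint passes its speed limit or range.

ROBOT

A 7-joint arm with a two-finger parallel gripper is mounted at the origin on the work surface. World frame = base frame: x ahead of the robot, y to its left, z up, the work surface at z = 0. Lengths are in m, angles in rad, forces in N, time in s.
With the tool pointing down it reaches from about 0.425 to 1.025 m from the base axis. Payload 9.4 kg.
Tool frame: the origin (TCP) lies where the fingers leave the gripper's body, on its centre line; the fingertips stand 84 mm ahead of it and the grasp point (between the pads) lies 65 mm ahead of it; z points along the fingers, y is the line along which they close (so a half turn about z gives the same grasp; the last joint's range is limited). The gripper opens to 93 mm and grips with 3 to 60 N. Pads are 15 mm wide; open, the fingers measure 128 mm over their backs; the gripper's body (75 mm by 188 mm) begins 65 mm behind the grasp point.
Start: joints at [-1.339, 0.599, -0.003, 1.599, 0.002, 0.943, -0.08], TCP at [0.22, 0.691, 0.303] pointing down, gripper open.
Joint ranges: [-2.57, 2.57], [-0.35, 1.97], [-1.29, 1.29], [0.11, 2.56], [-1.05, 4.19], [0.11, 1.86], [-2.63, 2.63]. Speed limits (rad/s): [2.22, 2.22, 3.01, 3.01, 3.14, 3.14, 3.14].

INTERFACE

Orientations are given as a 3x3 rotation matrix whose columns are the frame's x, y, z axes.
In Python, from rig import ctrl gives the robot as it stands.
- The arm moves only by the shell command python3 -m creep 'ROWS' [FORCE]. ROWS is JSON, one flat list of numbers, 7 for each row, row after row: the turn, a rotation vector about the world's x, y, z normalised to -1 to 1, where 1 is 0.15 rad, then the shift along the world's x, y, z normalised to -1 to 1, where 1 is 30 mm, then the opening, from -1 (shut) to 1 (fully open), so that 0 is half open. In form: [ax, ay, az, x, y, z, gripper, ax, ay, az, x, y, z, gripper, ...]. A call has 1 to 8 rows; each row shifts and turns the commanded pose from where the row before left it; what a row does not reach is not made up. A row lasts 1/8 s, in which the tool goes at most 62.5 mm and 10.7 degrees, less where a joint would pass 70% of its speed; a pose out of reach is approached as far as the arm can. A call with a number of a shift or a turn outside -1 to 1 is refused whole. A call with a gripper value outside its range is refused whole. The fingers move at their own pace and stop on an object; FORCE is the grip in N (left out, the last holds). Time passes only in rows, so rows that do not move let the fingers close. It gives the time, the measured TCP pose, the force, the opening and the grip force at its end, in the units of the state.
- ctrl.get_obs(): the state, without advancing time (a new reading comes with each control period).
- ctrl.snapshot(name): name is "side" or "top" or "wrist"; returns a dict with "frame" (480x640x3 uint8, red, green, blue), "fovy" (degrees; the focal length in pixels is half the picture's height over the tangent of half this angle, whatever the lens; pixels are square), "cx", "cy" (the principal point, pixels), "xyz" and "attitude" of the camera in the world. Camera axes: x right, y up, looking along -z (the intrinsics and any distortion apply to the point x, -y, -z); pixel columns grow to the right and rows downward; lengths in m; the calibration is good to about 2 mm. A picture is of the moment at which its call begins. There is no depth.
- ctrl.job_done(): hands the job in; it is judged then, once.
The state is a dict: "time": time; "joints": joint angles; "dq": joint speeds; "tau": joint torques, N m; "tool_pos": TCP position; "orientation": TCP orientation; "ft_force": force on the tool from outside, world axes, zero at the start; "torque": the same for the moment, N m; "grip_width": opening from 0.0 (shut) to 1.0 (fully open); "grasp_force": force on a finger pad.
Only numpy, scipy, OpenCV 4.12 (cv2) and the standard library are available. Lean on these libraries where they do the work, as an engineer would, in place of code of your own. Each camera call takes 0.05 s, during which the arm holds its last target. There are 200 camera calls.

## Working session

There is one attempt and no reset: what is moved stays moved. The work goes in short steps, Python scripts to look and compute and a shell command to move; the robot and the scene stay as the last step left them, time stands still between calls to the robot, and variables do not carry over. Pictures are saved under pics/ and viewed, at most 10 in all, crops included, and the job is handed in when it is done.

```bash
ls; mkdir -p pics; python3 - <<'E'
from rig import ctrl
import cv2,pickle
for n in("top","side"):
    s=ctrl.snapshot(n);cv2.imwrite(f"pics/{n}0.png",s["frame"][:,:,::-1]);pickle.dump(s,open(f"{n}0.pkl","wb"))
    print(n,{k:v for k,v in s.items() if k!="frame"})
o=ctrl.get_obs();print(o["time"],o["tool_pos"],o["orientation"],o["ft_force"],o["grip_width"])
E
```

```text
pics
top {'fovy': 46.65077611912453, 'cx': 325.1886016213268, 'cy': 253.4116445368871, 'xyz': array([0.43231846, 0.0853636 , 1.05064134]), 'attitude': array([[ 0.01413457,  0.99763138, -0.067319  ],
       [-0.99973181,  0.01286496, -0.01925606],
       [-0.0183444 ,  0.06757312,  0.99754567]])}
side {'fovy': 56.66527794429595, 'cx': 327.08069583715195, 'cy': 237.63574995744233, 'xyz': array([0.05520091, 0.66916339, 0.52864812]), 'attitude': array([[-0.77263618,  0.33038207, -0.54210794],
       [-0.63466806, -0.42236266,  0.6471524 ],
       [-0.0151586 ,  0.84407196,  0.53601562]])}
0.1 [0.2202616  0.69038737 0.30194994] [[-9.52709607e-01  3.03882083e-01 -2.88524246e-04]
 [ 3.03882185e-01  9.52708614e-01 -1.38320853e-03]
 [-1.45452756e-04 -1.40547344e-03 -9.99999002e-01]] [ 1.10556945 -0.66792269  0.38793635] 0.9962129053535094
```

View pics/top0.png

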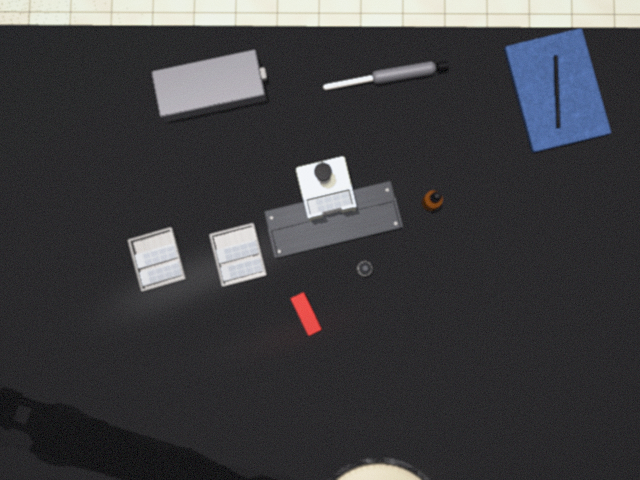

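View pics/side0.png

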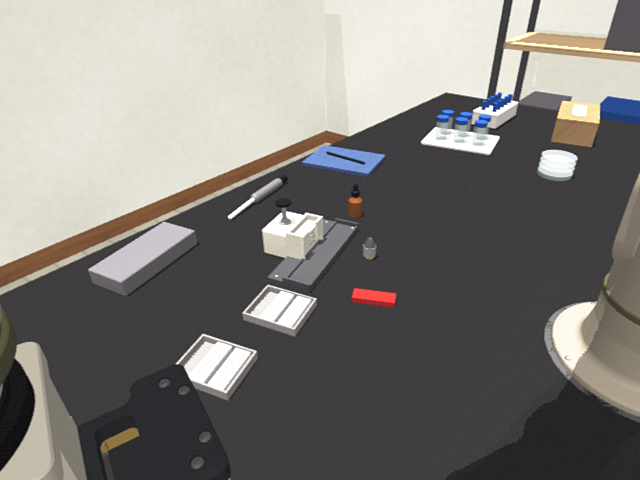

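The top view shows the dispenser with its base corners at about (264,211), (391,182), (402,227) and (274,256), and the plunger cap at (323,172). There are two tray-like things, at (238,254) and (155,259). The one at (238,254) is nearer the base and sits at the ledge end, so it fits the description. The red block at (306,313) is a decoy. I'll confirm this in an enlarged crop.

```bash
cat > h.py <<'E'
import numpy as np
def ray(s,u,v):
    f=240/np.tan(np.radians(s["fovy"])/2)
    d=s["attitude"]@np.array([(u-s["cx"])/f,-(v-s["cy"])/f,-1]);return s["xyz"],d
def at(s,u,v,z):
    c,d=ray(s,u,v);return c+d*(z-c[2])/d[2]
def px(s,p):
    f=240/np.tan(np.radians(s["fovy"])/2)
    q=s["attitude"].T@(np.asarray(p)-s["xyz"]);return s["cx"]-f*q[0]/q[2],s["cy"]+f*q[1]/q[2]
E
python3 - <<'E'
import pickle,cv2
s=pickle.load(open("top0.pkl","rb"))
c=s["frame"][145:295,205:405,::-1]
cv2.imwrite("pics/crop1.png",cv2.resize(c,(800,600),interpolation=cv2.INTER_CUBIC))
E
```

```text
(no output)
```

View pics/crop1.png

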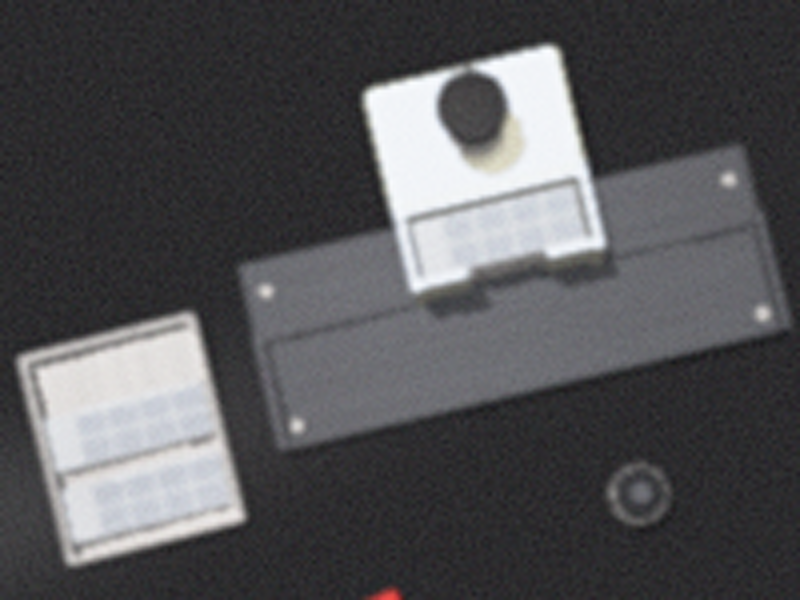

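The crop shows the base corners at (238,265), (742,146), (792,326) and (282,450), the cap centre at (472,106), the objective at (638,493), and the tray with two slides at (130,440), off the dispenser's left end.

```bash
python3 - <<'E'
import pickle,numpy as np
from h import *
from scipy.optimize import least_squares
s=pickle.load(open("top0.pkl","rb"))
cr=lambda a,b:(205+a/4-.375,145+b/4-.375)
obs=[((20,122,10),(238,265)),((20,-122,10),(742,146)),((-70,-122,10),(792,326)),((-70,122,10),(282,450)),((77,45,60),(366,90)),((77,-45,60),(557,46)),((47,0,109),(472,103)),((-18,44,66),(412,294)),((-18,-44,66),(605,250))]
def W(p,q):
    c,n=np.cos(p[2]),np.sin(p[2]);x,y,z=np.array(q)/1000
    return np.array([p[0]+c*x-n*y,p[1]+n*x+c*y,z])
res=lambda p:np.concatenate([np.array(px(s,W(p,q)))-cr(*u) for q,u in obs])
r=least_squares(res,[.6,.08,.2]);p=r.x
print(p,np.round(r.fun.reshape(-1,2),1).tolist())
np.save("disp.npy",p)
sd=pickle.load(open("side0.pkl","rb"))
for n,q in dict(plunger=(47,0,109),slide=(-40,0,21),slideR=(-40,-38,10),stopL=(-42,118,10),stopR=(-42,-118,10)).items(): print(n,W(p,q),px(sd,W(p,q)))
print("tray",at(s,*cr(130,440),.016),"obj",at(s,*cr(638,493),.045),"bottle",at(s,433,198,.08))
E
```

```text
[0.5912401  0.0978686  0.24822539] [[0.4, 0.5], [0.2, 0.1], [-0.8, 1.2], [0.2, 0.5], [-0.7, -0.1], [0.1, -0.8], [0.3, 0.9], [0.3, -0.9], [0.1, -1.4]]
plunger [0.63679955 0.10941575 0.109     ] (np.float64(283.8007003157574), np.float64(200.96293228021955))
slide [0.55246611 0.08804123 0.021     ] (np.float64(323.35087695658314), np.float64(246.7344307762945))
slideR [0.5618021  0.05120593 0.01      ] (np.float64(331.1187899353307), np.float64(242.0293558971397))
stopL [0.52153668 0.20193316 0.01      ] (np.float64(297.2111599632031), np.float64(283.7767614861692))
stopR [ 0.57951813 -0.02683343  0.01      ] (np.float64(346.6333107575572), np.float64(224.70758927826776))
tray [0.49774636 0.26987443 0.016     ] obj [0.47491654 0.03409166 0.045     ] bottle [ 0.59765213 -0.08361461  0.08      ]
```

The fit is good: residuals are about 1 px, and the reprojected plunger in the side view matches the cap. The tray is at dispenser y of about +0.19, so the slide goes to the left stop. Next I move over the plunger with the fingers shut.

```bash
python3 -m creep '[0,0,0.19,0.7,-0.97,-0.1,-1,0,0,0.19,0.7,-0.97,-0.1,-1,0,0,0.19,0.7,-0.97,-0.1,-1,0,0,0.19,0.7,-0.97,-0.1,-1,0,0,0.19,0.7,-0.97,-0.1,-1,0,0,0.19,0.7,-0.97,-0.1,-1,0,0,0.19,0.7,-0.97,-0.1,-1,0,0,0.19,0.7,-0.97,-0.1,-1]' 20
```

```text
time: 1.1
tool_pos: [0.3889, 0.4568, 0.2784]
orientation: [[-0.997, 0.08, -0.0], [0.08, 0.997, -0.0], [0.0, -0.0, -1.0]]
ft_force: [-0.9, -0.2, -0.7]
grip_width: 0.191
grasp_force: 0.0
```

```bash
python3 -m creep '[0,0,0.19,0.7,-0.97,-0.1,-1,0,0,0.19,0.7,-0.97,-0.1,-1,0,0,0.19,0.7,-0.97,-0.1,-1,0,0,0.19,0.7,-0.97,-0.1,-1,0,0,0.19,0.7,-0.97,-0.1,-1,0,0,0.19,0.7,-0.97,-0.1,-1,0,0,0.19,0.7,-0.97,-0.1,-1,0,0,0,0,0,0,-1]'
```

```text
time: 2.1
tool_pos: [0.5368, 0.2511, 0.2571]
orientation: [[-0.994, -0.114, -0.0], [-0.114, 0.994, -0.002], [0.0, -0.002, -1.0]]
ft_force: [0.2, -0.1, 0.2]
grip_width: 0.008
grasp_force: 0.0
```

```bash
python3 -m creep '[0,0,0.18,0.667,-0.945,-0.3,-1,0,0,0.18,0.667,-0.945,-0.3,-1,0,0,0.18,0.667,-0.945,-0.3,-1,0,0,0.18,0.667,-0.945,-0.3,-1,0,0,0.18,0.667,-0.945,-0.3,-1,0,0,0,0,0,0,-1]'
python3 - <<'E'
from rig import ctrl
import cv2,pickle,numpy as np
a=[]
for n in("side","wrist"):
    s=ctrl.snapshot(n);pickle.dump(s,open(f"{n}1.pkl","wb"))
    f=s["frame"][:,:,::-1]
    a.append(cv2.resize(f[150:300,200:400],(400,300),interpolation=cv2.INTER_CUBIC) if n=="side" else cv2.resize(f,(400,300)))
cv2.imwrite("pics/pl.png",np.hstack(a))
print(ctrl.get_obs()["tool_pos"])
E
```

```text
time: 2.85
tool_pos: [0.636, 0.1104, 0.2117]
orientation: [[-0.969, -0.248, -0.001], [-0.248, 0.969, -0.001], [0.001, -0.001, -1.0]]
ft_force: [-0.8, 0.1, -0.6]
grip_width: 0.006
grasp_force: 0.0
[0.63483454 0.11356494 0.21246933]
```

View pics/pl.png

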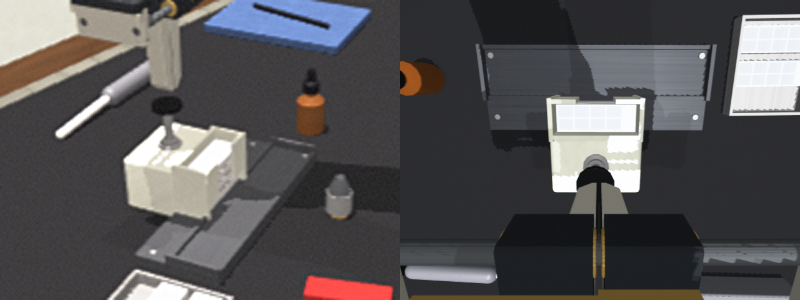

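The fingertips at (168,85) are right over the cap at (168,104). Pressing now.

```bash
python3 -m creep '[0,0,0,0,0,-0.25,-1,0,0,0,0,0,-0.25,-1,0,0,0,0,0,-0.25,-1,0,0,0,0,0,-0.25,-1,0,0,0,0,0,-0.25,-1,0,0,0,0,0,-0.25,-1,0,0,0,0,0,-0.1,-1,0,0,0,0,0,0,-1]'
```

```text
time: 3.95
tool_pos: [0.6352, 0.1131, 0.1645]
orientation: [[-0.968, -0.251, -0.0], [-0.251, 0.968, 0.001], [0.0, 0.001, -1.0]]
ft_force: [-1.7, 2.7, 5.8]
grip_width: 0.01
grasp_force: 2.9
```

```bash
python3 -m creep '[0,0,0,0,0,-0.08,-1,0,0,0,0,0,-0.06,-1,0,0,0,0,0,0,-1]'
```

```text
time: 4.32
tool_pos: [0.6352, 0.1131, 0.1632]
orientation: [[-0.968, -0.251, 0.001], [-0.251, 0.968, 0.001], [-0.001, 0.0, -1.0]]
ft_force: [-10.2, 1.4, 31.2]
grip_width: 0.005
grasp_force: 15.4
```

Force has jumped to 31 N, so the plunger is at its hard stop. Release and rise.

```bash
python3 -m creep '[0,0,0,0,0,0.25,-1,0,0,0,0,0,0.35,-1,0,0,0,0,0,0.4,-1,0,0,0,0,0,0.6,-1,0,0,0,0,0,0.7,-1,0,0,0,0,0,0,-1]'
python3 - <<'E'
from rig import ctrl
import cv2,pickle,numpy as np
from h import *
s=ctrl.snapshot("wrist");pickle.dump(s,open("wrist2.pkl","wb"))
t=ctrl.snapshot("side");pickle.dump(t,open("side2.pkl","wb"))
cv2.imwrite("pics/w2.png",np.hstack([cv2.resize(s["frame"][:,:,::-1],(400,300)),cv2.resize(t["frame"][150:300,200:400,::-1],(400,300),interpolation=cv2.INTER_CUBIC)]))
p=np.load("disp.npy");c,n=np.cos(p[2]),np.sin(p[2])
for x,y in((-.040,-.038),(-.04,.038),(-.042,-.078),(-.042,.118)):
    w=np.array([p[0]+c*x-n*y,p[1]+n*x+c*y,.01]);print(x,y,w,np.array(px(s,w+[0,0,.011]))*.625)
E
```

```text
time: 5.08
tool_pos: [0.6362, 0.112, 0.2314]
orientation: [[-0.968, -0.25, 0.003], [-0.25, 0.968, 0.0], [-0.003, -0.001, -1.0]]
ft_force: [-0.1, -0.1, -0.2]
grip_width: 0.006
grasp_force: 0.0
-0.04 -0.038 [0.5618021  0.05120593 0.01      ] [161.15680918  72.08963291]
-0.04 0.038 [0.54313011 0.12487653 0.01      ] [229.63859641  72.33559949]
-0.042 -0.078 [0.56969077 0.01194057 0.01      ] [124.9477578   70.05797168]
-0.042 0.118 [0.52153668 0.20193316 0.01      ] [301.89920946  70.69511566]
```

View pics/w2.png

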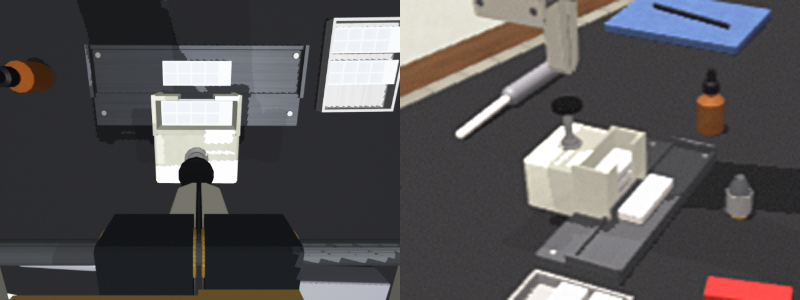

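The slide is out on the ledge with its ends at (162,73) and (231,73), within about 1 mm of prediction. The plunger is up. Next I go beyond its right end.

```bash
python3 -m creep '[0,0,0,-0.55,-0.83,0,-1,0,0,0,-0.55,-0.83,0,-1,0,0,0,-0.55,-0.83,0,-1,0,0,0,-0.55,-0.83,0,-1,0,0,0,0,0,-0.8,-1,0,0,0,0,0,-0.9,-1,0,0,0,0,0,-0.9,-1,0,0,0,0,0,-0.9,-1]'; python3 -m creep '[0,0,0,0,0,0,-1,0,0,0,0,0,0,-1]'
```

```text
time: 6.18
tool_pos: [0.5689, 0.0126, 0.1229]
orientation: [[-0.968, -0.251, -0.001], [-0.251, 0.968, -0.0], [0.001, 0.0, -1.0]]
ft_force: [-0.0, -0.4, -0.4]
grip_width: 0.006
grasp_force: 0.0
time: 6.42
tool_pos: [0.5694, 0.0129, 0.1247]
orientation: [[-0.968, -0.251, -0.0], [-0.251, 0.968, -0.0], [0.0, 0.0, -1.0]]
ft_force: [0.5, 0.7, 0.0]
grip_width: 0.004
grasp_force: 0.0
```

```bash
python3 -m creep '[0,0,0,0,0,-0.4,-1,0,0,0,0,0,-0.4,-1,0,0,0,0,0,0,-1]'
python3 - <<'E'
from rig import ctrl
import cv2,numpy as np
t=ctrl.snapshot("side");w=ctrl.snapshot("wrist")
cv2.imwrite("pics/s3.png",np.hstack([cv2.resize(w["frame"][:,:,::-1],(400,300)),cv2.resize(t["frame"][180:300,240:400,::-1],(400,300),interpolation=cv2.INTER_CUBIC)]))
E
```

```text
time: 6.8
tool_pos: [0.5689, 0.0129, 0.0996]
orientation: [[-0.968, -0.251, -0.001], [-0.251, 0.968, -0.0], [0.001, 0.0, -1.0]]
ft_force: [0.1, 0.2, -0.2]
grip_width: 0.008
grasp_force: 0.0
```

View pics/s3.png

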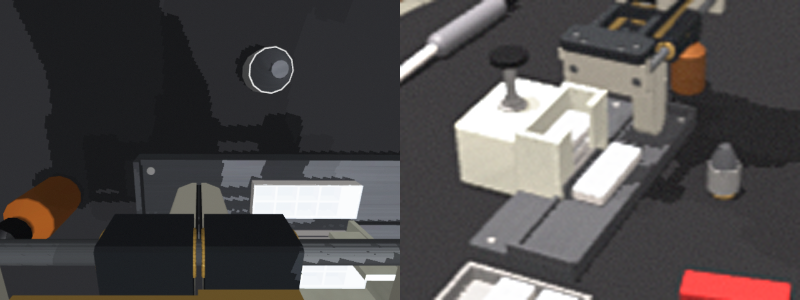

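The fingers at (200,190) in the wrist view stand in the lane beyond the slide's right end at (251,200), and everything else is clear. Pushing now.

```bash
python3 -m creep '[0,0,0,-0.082,0.323,0,-1,0,0,0,-0.066,0.26,0,-1,0,0,0,-0.066,0.26,0,-1,0,0,0,-0.066,0.26,0,-1,0,0,0,-0.066,0.26,0,-1,0,0,0,-0.066,0.26,0,-1,0,0,0,-0.066,0.26,0,-1,0,0,0,-0.066,0.26,0,-1]'
python3 -m creep '[0,0,0,-0.066,0.26,0,-1,0,0,0,-0.05,0.19,0,-1,0,0,0,-0.033,0.13,0,-1,0,0,0,0,0,0,-1]'
python3 - <<'E'
from rig import ctrl
import cv2,numpy as np
from h import *
p=np.load("disp.npy");c,n=np.cos(p[2]),np.sin(p[2])
d=ctrl.get_obs()["tool_pos"][:2]-p[:2];print("disp xy",c*d[0]+n*d[1],-n*d[0]+c*d[1])
t=ctrl.snapshot("side");w=ctrl.snapshot("wrist")
cv2.imwrite("pics/s4.png",np.hstack([cv2.resize(w["frame"][:,:,::-1],(400,300)),cv2.resize(t["frame"][180:300,240:400,::-1],(400,300),interpolation=cv2.INTER_CUBIC)]))
E
```

```text
time: 7.9
tool_pos: [0.553, 0.0776, 0.1005]
orientation: [[-0.968, -0.251, 0.0], [-0.251, 0.968, -0.0], [-0.0, -0.0, -1.0]]
ft_force: [-0.4, -0.8, 1.6]
grip_width: 0.004
grasp_force: 0.7
time: 8.4
tool_pos: [0.5485, 0.0949, 0.1005]
orientation: [[-0.968, -0.252, -0.0], [-0.252, 0.968, 0.0], [-0.0, 0.0, -1.0]]
ft_force: [0.7, -0.4, -0.4]
grip_width: 0.008
grasp_force: 0.0
disp xy -0.042151340025198096 0.007657745892020781
```

View pics/s4.png

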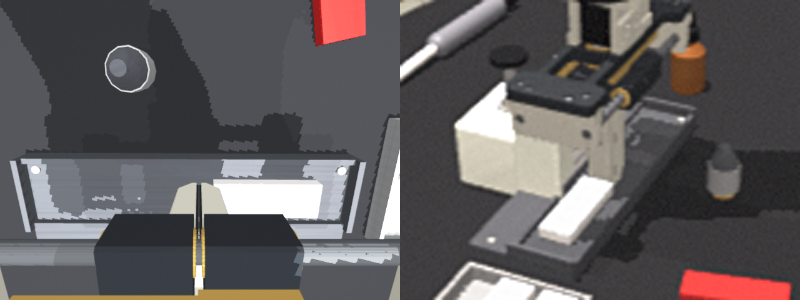

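The slide's front end is at (321,200) and the stop's inner face at about (357,200), so about 24 mm remain. I'll push most of it, then creep.

```bash
python3 -m creep '[0,0,0,-0.04,0.16,0,-1,0,0,0,-0.04,0.16,0,-1,0,0,0,-0.04,0.16,0,-1,0,0,0,-0.033,0.13,0,-1,0,0,0,-0.016,0.064,0,-1,0,0,0,0,0,0,-1]'
python3 - <<'E'
from rig import ctrl
import cv2,numpy as np
w=ctrl.snapshot("wrist")
cv2.imwrite("pics/s5.png",cv2.resize(w["frame"][225:405,300:620,::-1],(800,450),interpolation=cv2.INTER_CUBIC))
E
```

```text
time: 9.25
tool_pos: [0.5435, 0.1149, 0.1005]
orientation: [[-0.968, -0.251, 0.0], [-0.251, 0.968, 0.0], [-0.0, 0.0, -1.0]]
ft_force: [-0.2, -0.7, -0.1]
grip_width: 0.007
grasp_force: 0.0
```

View pics/s5.png

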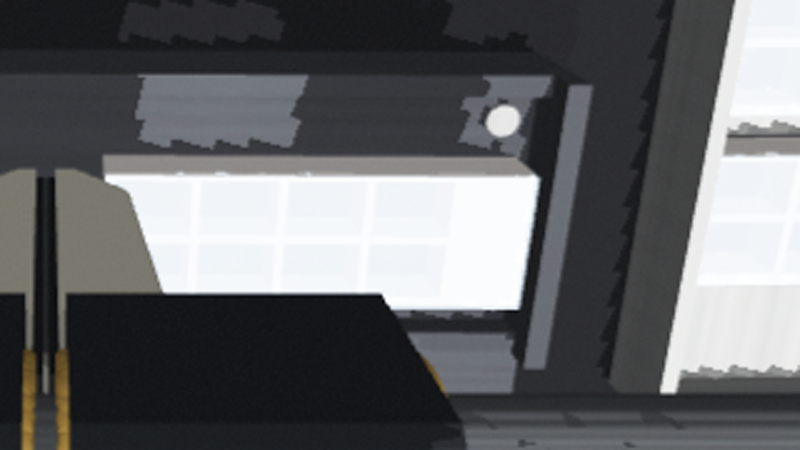

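The slide's end at about (530,245) is roughly 3.5 mm from the stop's top edge at (550,245). Closing that gap slowly.

```bash
python3 -m creep '[0,0,0,-0.01,0.04,0,-1,0,0,0,-0.01,0.04,0,-1,0,0,0,-0.008,0.03,0,-1,0,0,0,0,0,0,-1]'
```

```text
time: 9.8
tool_pos: [0.5427, 0.1181, 0.1005]
orientation: [[-0.968, -0.251, 0.0], [-0.251, 0.968, 0.0], [-0.0, 0.0, -1.0]]
ft_force: [-0.7, -0.4, -0.3]
grip_width: 0.005
grasp_force: 0.0
```

```bash
python3 -m creep '[0,0,0,-0.01,0.04,0,-1,0,0,0,0,0,0,-1]';python3 -m creep '[0,0,0,-0.01,0.04,0,-1,0,0,0,0,0,0,-1]'
```

```text
time: 10.05
tool_pos: [0.5425, 0.1188, 0.1005]
orientation: [[-0.968, -0.251, 0.0], [-0.251, 0.968, -0.001], [0.0, -0.001, -1.0]]
ft_force: [0.6, -2.0, 1.2]
grip_width: 0.003
grasp_force: 1.1
time: 10.3
tool_pos: [0.5424, 0.1192, 0.1006]
orientation: [[-0.968, -0.25, 0.0], [-0.25, 0.968, -0.001], [0.0, -0.001, -1.0]]
ft_force: [2.0, -5.2, 1.8]
grip_width: 0.005
grasp_force: 2.8
```

The reaction along the ledge has risen to about 5 N, so the slide is against the stop. Back off, rise and check.

```bash
python3 -m creep '[0,0,0,0.03,-0.12,0,-1,0,0,0,0.1,-0.39,0,-1,0,0,0,0,0,0.5,-1,0,0,0,0,0,0.9,-1,0,0,0,0,0,0.9,-1,0,0,0,0,0,0.9,-1,0,0,0,0,0,0.5,-1,0,0,0,0,0,0,-1]'
python3 - <<'E'
from rig import ctrl
import cv2,numpy as np
t=ctrl.snapshot("side");w=ctrl.snapshot("wrist")
cv2.imwrite("pics/s6.png",np.hstack([cv2.resize(w["frame"][:,:,::-1],(400,300)),cv2.resize(t["frame"][180:300,240:400,::-1],(400,300),interpolation=cv2.INTER_CUBIC)]))
E
```

```text
time: 11.3
tool_pos: [0.5463, 0.1052, 0.2127]
orientation: [[-0.968, -0.251, 0.002], [-0.251, 0.968, 0.001], [-0.002, 0.0, -1.0]]
ft_force: [0.9, 0.1, -0.7]
grip_width: 0.005
grasp_force: 0.0
```

View pics/s6.png

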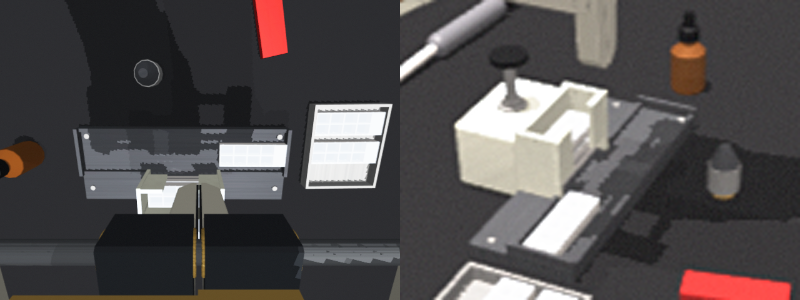

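The slide lies flat with its end at (287,156), against the stop. The plunger is up, the magazine and its neighbours look undisturbed, and the robot is clear.

```bash
python3 -c "
from rig import ctrl
print(ctrl.job_done())"
```

```text
the job is handed in; nothing more can be done
None
```

I pressed the plunger fully down once and let it come back up, pushed the slide that came out along the ledge against the end stop next to the tray, and handed the job in; no verdict came back, but the last pictures show the slide at the stop and everything else in place.

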